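# Clear the glue bottle off the veneer, then roll the veneer down

### The job

The glue bottle has been left standing on the veneer strip: stand it upright on the small round plate. Then take the red-handled roller and roll the strip down along its middle, from the end with the blue band to the other end, keeping the roller flat and in line with the strip and bearing down steadily so that the sprung bed stays pressed about 12 mm all the way, never over 20 mm. Finally stand the roller back on its wheels on the cork pad, and leave the other things on the desk alone.

Things in the scene. Friction and masses are not known exactly. Their poses are not given: they have to be found in the camera images.
- bed: Sprung bed, fixed: base plate 110 x 270 x 8 mm, above it on springs a plywood board 100 (x) by 260 mm (y), moving only up and down, with a dark veneer strip 64 x 240 mm glued along its middle. Origin: base plate centre, on the desk; y along the strip toward the end with the blue band (the robot's left end), z up. Unloaded, the veneer is at z = 50 mm; the strip ends at y = +120 and -120 mm.
- bed_board (a joint): How far the board is pressed down, in m: 0 unloaded, about 0.012 wanted while rolling, stop at 0.026. Springs: 1 N per mm, so 12 mm takes 12 N on top (the roller's own weight of 3.4 N counts).
- roller: Hand roller on two black rubber wheels, 68 mm long in x, 32 mm across, axles at y = +22 and -22 mm; stands by itself, rolls along its y. Frame 80 (x) by 76 mm (y), 42 mm high; red upright grip block, 54 (x) by 30 mm (y), from 52 to 107 mm height: grip it across the 30 mm (along y) at about 85 mm. 0.35 kg. Origin: between the wheels at their undersides, z up. Starts on the cork pad.
- cork_pad: Square cork pad, 120 x 120 x 5 mm, fixed on the desk; the roller's rest. Origin: centre of the underside.
- glue_bottle: White dropper bottle with orange-white label and black pointed nozzle, 36 mm in diameter, 109 mm high, 0.07 kg; body cylinder up to 76 mm, narrower nozzle above. Origin: centre of the underside, z up the bottle. At the start it stands on the veneer. Grip it round the body.
- plate: Small round white plate, 150 mm across, 18 mm high at the rim, loose on the desk; its flat middle (about 40 mm radius) lies 8 mm above the desk. Origin: centre of the underside.
- masking_tape: Roll of masking tape, 94 mm across, 25 mm high, lying behind the bed; a bystander. Origin: centre of underside.
- salve_tin: Round tin, 62 mm across, 35 mm high, behind the bed; a bystander. Origin: centre of underside.
- tape_measure: Yellow tape measure, 30 x 83 x 64 mm, behind the bed; a bystander. Origin: centre of underside.
- brush: Paint brush with a wooden handle, 37 x 176 x 13 mm, lying at the left edge of the desk; a bystander. Origin: centre of underside.
- pliers: Red-handled pliers, 52 x 176 x 18 mm, lying to the right of the bed; a bystander. Origin: centre of underside.

How it is judged:
By the outcome, as a careful person would: the job done as asked, in the order asked, and still so for the second after the job is handed in, with the robot touching nothing.
It also fails if it takes over 72 s, if anything falls off the work surface, if the arm or the gripper's body presses on something with over 40 N, if the wrist force passes 120 N, or if a joint passes its speed limit or range.

### The arm

A 7-joint arm with a two-finger parallel gripper is mounted at the origin on a cart in front of the work surface, level with it; the furniture and walls round the work are solid. World frame = base frame: x ahead of the robot, y to its left, z up, the work surface at z = 0. Lengths are in m, angles in rad, forces in N, time in s.
With the tool pointing down it reaches from about 0.4 to 0.875 m from the base axis. Payload 4.4 kg.
Tool frame: the origin (TCP) lies midway between the tips of the shut fingers; the grasp point (between the pads) lies 19 mm behind it; z points along the fingers, y is the line along which they close (so a half turn about z gives the same grasp; the last joint's range is limited). The gripper opens to 85 mm and grips with 20 to 120 N. Pads are 22 mm wide; open, the fingers measure 114 mm over their backs; the gripper's body (76 mm by 85 mm) begins 54 mm behind the grasp point. The pads swing forward as they close: fully open they stand 13 mm farther back than shut.
Start: joints at [1.263, 0.628, 0.038, 1.517, -0.027, 0.996, -0.02], TCP at [0.156, -0.631, 0.231] pointing down, gripper open.
Joint ranges: [-3.06, 3.06], [-0.37, 2.12], [-1.25, 1.32], [0.18, 2.47], [-1.1, 4.24], [0.23, 1.98], [-2.94, 2.94]. Speed limits (rad/s): [2.57, 2.57, 3.14, 3.14, 3.14, 3.14, 3.14].

### API

Orientations are given as a 3x3 rotation matrix whose columns are the frame's x, y, z axes.
In Python, from bench import bot, viewer, readout gives the robot as it stands (bot), with the cameras (viewer) and the readings (readout).
- The arm moves only by the tool jog_arm, called as name(argument=value, ...) on one line, values as JSON. Schema: {"type":"object","properties":{"plan":{"type":"array","items":{"type":"array","items":{"type":"array","items":{"type":"number"},"minItems":6,"maxItems":6},"minItems":1,"maxItems":20},"minItems":1,"maxItems":1},"jaw":{"type":"number"},"only":{"type":"string"},"quiet":{"type":"boolean"},"lines":{"type":"string"}},"required":["plan"],"additionalProperties":false}. plan is a list that holds a single list of rows (three levels of brackets), with 1 to 20 rows, each of 6 numbers: dx, dy, dz in a scale on which 1.0 is 1000 mm, then a rotation vector rx, ry, rz in fractions of the full range, 1 being pi rad; each row is the pose to reach, as a shift and turn from the pose commanded when the call began, along the tool's axes at that moment; what a row does not reach only later rows make up. A row lasts 1/8 s, in which the tool goes at most 0.0625 m and 0.188 rad, less where a joint would pass 70% of its speed; a pose out of reach is approached as far as the arm can. jaw is the finger opening in m, set as the call begins (left out keeps the last). The fingers move at their own pace and stop on an object; the grip force is fixed at half the most. Time passes only in rows, so rows that do not move let the fingers close. The tool returns the time, the measured TCP pose, the force, the opening and the grip force at its end. only (a regular expression) keeps the lines of the reply that match it, lines (a string "A,B") keeps lines A to B, and quiet returns only ok. A shift or turn number past 1, either way, is cut back to 1. Input that does not fit is refused with a message, and nothing moves.
- readout.observe(): the state, without advancing time (a new reading comes with each control period).
- viewer.camera(name): name is "scene" or "top"; returns a dict with "frame" (384x512x3 uint8, blue, green, red), "vfov" (degrees; the focal length in pixels is half the picture's height over the tangent of half this angle, whatever the lens; pixels are square), "cx", "cy" (the principal point, pixels), "dist_coeffs" ([k1, k2, p1, p2, k3] as OpenCV has them; the pictures are not rectified), "rvec" (rotation vector, rad) and "tvec" (3), from world to camera coordinates, as OpenCV has them. Camera axes: x right, y down, z forward; pixel columns grow to the right and rows downward; lengths in m; the calibration is good to about 2 mm. A picture is of the moment at which its call begins. There is no depth.
- bot.sign_off(): hands the job in; it is judged then, once.
The state is a dict: "clock": time; "joint_pos": joint angles; "joint_vel": joint speeds; "joint_efforts": joint torques, N m; "position": TCP position; "orientation": TCP orientation; "contact_force": force on the tool from outside, world axes, zero at the start; "wrist_torque": the same for the moment, N m; "opening": finger opening in m; "gripper_force": force on a finger pad.
Only numpy, scipy, OpenCV 4.12 (cv2) and the standard library are available. Lean on these libraries where they do the work, as an engineer would, in place of code of your own. Each camera call takes 0.05 s, during which the arm holds its last target. There are 200 camera calls.

## Working session

There is one attempt and no reset: what is moved stays moved. The work goes in short steps, Python scripts to look and compute and a tool call to move; the robot and the scene stay as the last step left them, time stands still between calls to the robot, and variables do not carry over. Pictures are saved under pics/ and viewed, at most 10 in all, crops included, and the job is handed in when it is done.

```bash
ls; mkdir -p pics
```

Run:
```python
from bench import bot, viewer, readout
import cv2,numpy as np
s=readout.observe()
print(s['clock'],s['position'],s['orientation'],s['opening'])
for n in('scene','top'):
    c=viewer.camera(n);cv2.imwrite(f'pics/{n}0.png',c['frame']);print({k:v for k,v in c.items() if k!='frame'})
```

```text
bench.py
pics
0.0 [ 0.15552474 -0.6304698   0.23039657] [[ 9.70899713e-01  2.39485917e-01 -4.93354686e-04]
 [ 2.39486422e-01 -9.70897976e-01  1.83675338e-03]
 [-3.91204985e-05 -1.90145508e-03 -9.99998191e-01]] 0.08532271071443792
{'vfov': 55.43279850744902, 'cx': 256.7900758259371, 'cy': 185.2749061783129, 'dist_coeffs': array([-0.00268846,  0.        ,  0.        ,  0.        ,  0.        ]), 'rvec': array([ 0.93668944, -2.17322638,  1.33394896]), 'tvec': array([0.37892406, 0.27305902, 0.65029794])}
{'vfov': 52.41997473340191, 'cx': 259.29200877485346, 'cy': 189.80721013807744, 'dist_coeffs': array([-0.08263231,  0.        ,  0.        ,  0.        ,  0.        ]), 'rvec': array([ 2.15401611, -2.10150937,  0.19852481]), 'tvec': array([-0.04494628,  0.63267012,  1.10766639])}
```

View both.

View pics/scene0.png

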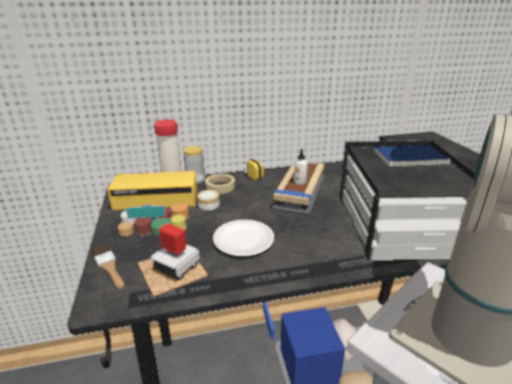

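View pics/top0.png

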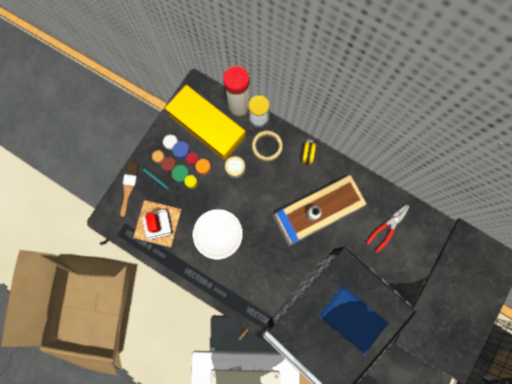

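The scene view shows the bottle at (301,168) on the bed, the roller at (175,250) on its pad and the plate at (244,238). In the top view the bed is near (320,210), the bottle at (314,212), the plate at (218,233) and the roller at (157,222). A tall drawer box stands at (340,310). I'll enlarge these areas to get finer pixel positions.

Create h.py:
```python
import cv2,numpy as np
from bench import bot, viewer, readout
def cal(c):
    h=c['frame'].shape[0];f=h/2/np.tan(np.radians(c['vfov'])/2)
    K=np.array([[f,0,c['cx']],[0,f,c['cy']],[0,0,1.]])
    R=cv2.Rodrigues(np.array(c['rvec']))[0]
    return K,np.array(c['dist_coeffs']),R,np.array(c['tvec'])
def ray(c,p):
    K,d,R,t=cal(c);u=cv2.undistortPoints(np.array([[p]],float),K,d)[0,0]
    return -R.T@t,R.T@np.array([u[0],u[1],1])
def atz(c,p,z):
    o,d=ray(c,p);return o+d*(z-o[2])/d[2]
def two(c1,p1,c2,p2):
    o,d=ray(c1,p1);q,e=ray(c2,p2)
    s=np.linalg.lstsq(np.c_[d,-e],q-o,rcond=None)[0]
    a=o+s[0]*d;b=q+s[1]*e;return (a+b)/2,np.linalg.norm(a-b)
def proj(c,P):
    K,d,R,t=cal(c);return cv2.projectPoints(np.atleast_2d(np.array(P,float)),np.array(c['rvec']),t,K,d)[0][:,0]
def crop(c,x,y,w,h,k):
    im=cv2.resize(c['frame'][y:y+h,x:x+w],None,fx=k,fy=k,interpolation=cv2.INTER_CUBIC)
    for i in range(-x%10,w,10):
        cv2.line(im,(i*k,0),(i*k,6),(0,255,255),1)
        if (x+i)%20==0: cv2.putText(im,str(x+i),(i*k-10,16),0,.35,(0,255,255),1)
    for j in range(-y%10,h,10):
        cv2.line(im,(0,j*k),(6,j*k),(0,255,255),1)
        if (y+j)%20==0: cv2.putText(im,str(y+j),(8,j*k+4),0,.35,(0,255,255),1)
    return im
```

Run:
```python
from h import *
s=viewer.camera('scene');t=viewer.camera('top')
def fit(im,W=400,H=300):
    o=np.zeros((H,W,3),np.uint8);im=im[:H,:W];o[:im.shape[0],:im.shape[1]]=im;return o
a=np.vstack([np.hstack([fit(crop(t,265,170,110,75,4)[:300]),fit(crop(s,262,145,75,70,4))]),
 np.hstack([fit(crop(t,128,195,70,60,5)),fit(crop(s,132,218,80,80,4))])])
cv2.imwrite('pics/z1.png',a[:600,:800])
print(atz(t,(218,233),.018),atz(s,(244,238),.018))
print('arm proj',proj(t,[[0,0,0],[.156,-.63,.23],[.5,0,0],[.5,.3,0]]))
print('box',two(s,(345,147),t,(340,249)),two(s,(468,200),t,(272,322)),two(s,(468,200),t,(413,292)))
```

```text
[0.50453886 0.09264524 0.018     ] [0.49034871 0.10279475 0.018     ]
arm proj [[243.89462704 406.54290446]
 [498.02121654 373.21595133]
 [248.59658538 235.67477152]
 [151.71332334 233.00198551]]
box (array([ 0.45777423, -0.24645244,  0.17305482]), np.float64(0.0038693672941589293)) (array([ 0.18170835, -0.09787456,  0.18191384]), np.float64(0.18579180939792136)) (array([ 0.26821488, -0.54792742, -0.03185083]), np.float64(0.14417937820354082))
```

View pics/z1.png

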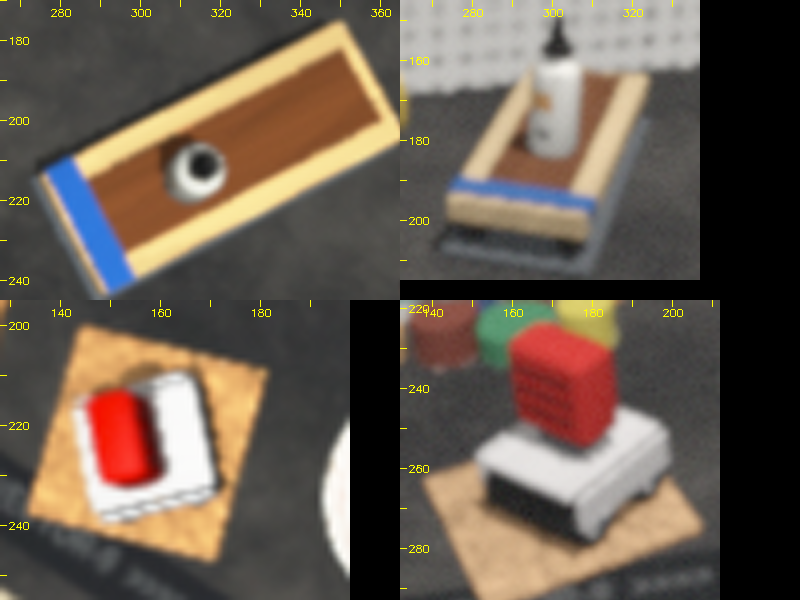

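Create m.py:
```python
from h import *
from scipy.optimize import least_squares
s=viewer.camera('scene');t=viewer.camera('top')
def fit(pts,x0,zfree=True):
    # pts: (cam, uv, local xyz)
    def r(p):
        c,n=np.cos(p[2]),np.sin(p[2]);o=[]
        for cam,uv,l in pts:
            o.append(proj(cam,[p[0]+c*l[0]-n*l[1],p[1]+n*l[0]+c*l[1],l[2]+p[3]])[0]-uv)
        return np.ravel(o)
    q=least_squares(r,x0,loss='soft_l1');return q.x,np.round(r(q.x).reshape(-1,2),1)
```

Run:
```python
from m import *
b=[(t,(275.2,213.2),(-.05,.13,.05)),]
# identify: A is upper-left = far x
B=[(t,(275.2,213.2),(.05,.13,.05)),(t,(291,243.2),(-.05,.13,.05)),(t,(350.8,175),(.05,-.13,.05)),(t,(366,203.8),(-.05,-.13,.05)),
(s,(273.8,193),(.05,.13,.05)),(s,(309.5,198.2),(-.05,.13,.05)),(s,(324,163.8),(-.05,-.13,.05)),(s,(294.5,163),(.05,-.13,.05))]
print('bed',*fit(B,[.55,-.2,.45,0]))
F=[(t,(143,215),(.04,.038,.042)),(t,(149,239.4),(-.04,.038,.042)),(t,(165.6,209.4),(.04,-.038,.042)),(t,(171.6,233.4),(-.04,-.038,.042)),
(s,(151.2,255.5),(.04,.038,.042)),(s,(175.2,264.5),(-.04,.038,.042)),(s,(199,253),(-.04,-.038,.042))]
print('roller',*fit(F,[.5,.25,.24,0]))
G=[(t,(143.5,200),(.06,.06,.005)),(t,(133,237.5),(-.06,.06,.005)),(t,(181.5,209),(.06,-.06,.005)),(t,(171,247.4),(-.06,-.06,.005)),
(s,(137.5,263),(.06,.06,.005)),(s,(154,293),(-.06,.06,.005)),(s,(207,276),(-.06,-.06,.005))]
print('pad',*fit(G,[.5,.25,.24,0]))
print('tip',two(s,(301.2,151),t,(316,211.2)),'bottom',two(s,(299.5,184),t,(312.5,214.5)))
# plate by white mask
for c,n,w in((s,'s',(205,215,80,45)),(t,'t',(188,204,60,60))):
    x,y,W,H=w;m=(c['frame'][y:y+H,x:x+W].min(2)>120).astype(np.uint8)
    cs=max(cv2.findContours(m,0,1)[0],key=len);e=cv2.fitEllipse(cs);p=(e[0][0]+x,e[0][1]+y);print(n,e[1],p,atz(c,p,.014),atz(c,p,.018))
# red grip masks
for c,n,w in((s,'s',(150,215,45,45)),(t,'t',(135,200,40,40))):
    x,y,W,H=w;f=c['frame'][y:y+H,x:x+W].astype(int);m=((f[...,2]>110)&(f[...,1]<70)&(f[...,0]<70)).astype(np.uint8)
    cs=max(cv2.findContours(m,0,1)[0],key=len);M=cv2.moments(cs);print(n,(M['m10']/M['m00']+x,M['m01']/M['m00']+y),cv2.boundingRect(cs),M['m00'])
```

```text
bed [ 0.58325412 -0.21702963  0.49568293 -0.00428492] [[ 0.1  0.2]
 [-0.1  0.2]
 [-0.2 -0. ]
 [ 0.7 -0. ]
 [ 0.3  0.7]
 [-0.9  0.6]
 [-0.3 -0.3]
 [ 0.3 -2.9]]
roller [0.52520317 0.27405186 0.24095881 0.00162736] [[-0.6 -1.5]
 [-2.1  0.2]
 [ 1.5 -1.3]
 [ 0.2  0.8]
 [-1.8  0.2]
 [ 0.9  4.1]
 [ 1.3 -3.1]]
pad [ 0.53036381  0.28448896 -0.21054199 -0.00245583] [[ 0.6  0.2]
 [ 0.4  0. ]
 [-0.7  0.1]
 [-0.5 -0.5]
 [ 0.4 -0.1]
 [-0.5  1.8]
 [ 0.3 -1.6]]
tip (array([ 0.5614797 , -0.18541376,  0.14853938]), np.float64(0.00022872500148780485)) bottom (array([ 0.56599758, -0.19130195,  0.0375187 ]), np.float64(0.0007272442246450325))
s (36.36482620239258, 61.41857147216797) (243.2536964416504, 237.075345993042) [0.49897937 0.09779198 0.014     ] [0.49458963 0.10151937 0.018     ]
t (49.468990325927734, 50.45101547241211) (217.18377494812012, 233.8431167602539) [0.5021889  0.09542988 0.014     ] [0.50192139 0.09501774 0.018     ]
s (172.62463343108504, 239.4926686217009) (10, 11, 27, 29) 511.5
t (151.73354908306365, 222.04422869471412) (11, 13, 13, 19) 154.5
```

Create go.py:
```python
import sys,numpy as np
from bench import bot, viewer, readout
from scipy.spatial.transform import Rotation as Ro
# go.py x y z yaw : print shift in tool axes and turn to a tool-down pose whose x axis has that yaw
s=readout.observe();R=np.array(s['orientation']);x,y,z,a=map(float,sys.argv[1:5])
T=Ro.from_euler('z',a).as_matrix()@np.diag([1,-1,-1])
print(round(s['clock'],2),'pos',np.round(s['position'],4),'d',np.round(R.T@(np.array([x,y,z])-s['position']),4),'rot',np.round(Ro.from_matrix(R.T@T).as_rotvec(),4),'F',np.round(s['contact_force'],1),'open',round(s['opening'],4),'q',np.round(s['joint_pos'],2))
```

Run:
```python
from m import *
S={'s':((s,(172.62,239.49)),511.5),'t':((t,(151.73,222.04)),154.5)}
def hull(c,p):
    pts=[]
    for i in(-1,1):
        for j in(-1,1):
            for z in(.052,.107):
                l=np.array([i*.027,j*.015]);a,n=np.cos(p[2]),np.sin(p[2])
                pts.append([p[0]+a*l[0]-n*l[1],p[1]+n*l[0]+a*l[1],z+p[3]])
    h=cv2.convexHull(proj(c,pts).astype(np.float32));M=cv2.moments(h);return np.array([M['m10']/M['m00'],M['m01']/M['m00']]),M['m00']
for yaw in(.2,.25,.3):
    r=lambda p:np.r_[hull(s,[p[0],p[1],yaw,p[2]])[0]-S['s'][0][1],hull(t,[p[0],p[1],yaw,p[2]])[0]-S['t'][0][1]]
    q=least_squares(r,[.52,.275,.005],x_scale=.01,diff_step=1e-3);p=[q.x[0],q.x[1],yaw,q.x[2]];print(q.x,q.fun,hull(s,p)[1],hull(t,p)[1])
F=[(t,(143,215),(.04,.038,.047)),(t,(149,239.4),(-.04,.038,.047)),(t,(165.6,209.4),(.04,-.038,.047)),(t,(171.6,233.4),(-.04,-.038,.047))]
f=[atz(t,u,.047) for _,u,_ in F];print(np.mean(f,0));d=f[0]-f[1]+f[2]-f[3];print(np.arctan2(d[1],d[0]));d=f[0]-f[2]+f[1]-f[3];print(np.arctan2(-d[0],d[1]))
```

```bash
python3 go.py .564 -.188 .26 .242
```

```text
[0.52465294 0.27751492 0.00186543] [-0.57340413 -0.11087229  0.6039271   0.51565254] 783.817737968755 305.1242140234681
[0.52464494 0.27748359 0.00183678] [-0.58267999 -0.11463206  0.61238195  0.52539984] 794.9149778333958 304.86383938626386
[0.52464431 0.27744689 0.00180569] [-0.59287857 -0.11806515  0.6232356   0.53271491] 804.5154046352254 304.3146670816932
[0.52352332 0.27230705 0.047     ]
0.30997565160275364
0.28023661353188645
0.4 pos [ 0.1556 -0.631   0.2312] d [ 0.5025 -0.3324 -0.0287] rot [-0.0003 -0.     -0.0002] F [-0.7 -0.3  1.2] open 0.0854 q [ 1.26  0.63  0.04  1.52 -0.03  1.   -0.02]
```

jog_arm(plan=[[[0, 0, -0.04, 0, 0, 0], [0.04, -0.03, -0.04, 0, 0, 0], [0.09, -0.06, -0.04, 0, 0, 0], [0.14, -0.09, -0.04, 0, 0, 0], [0.19, -0.12, -0.04, 0, 0, 0], [0.24, -0.155, -0.04, 0, 0, 0], [0.29, -0.19, -0.04, 0, 0, 0], [0.34, -0.225, -0.04, 0, 0, 0], [0.39, -0.26, -0.04, 0, 0, 0], [0.44, -0.29, -0.04, 0, 0, 0], [0.48, -0.32, -0.04, 0, 0, 0], [0.5025, -0.332, -0.04, 0, 0, 0], [0.5025, -0.332, -0.04, 0, 0, 0], [0.5025, -0.332, -0.04, 0, 0, 0]]], jaw=0.085)

```text
clock: 2.15
position: [0.563, -0.1898, 0.2712]
orientation: [[0.971, 0.238, -0.001], [0.238, -0.971, -0.001], [-0.001, 0.001, -1.0]]
contact_force: [-0.2, -0.6, 0.3]
opening: 0.0852
gripper_force: 0.0
```

```bash
python3 go.py .564 -.188 .093 .242
```

```text
2.15 pos [ 0.563  -0.1898  0.2712] d [ 0.0016 -0.0017  0.1782] rot [ 0.0007  0.0012 -0.0017] F [-0.2 -0.6  0.3] open 0.0852 q [ 0.29  0.51 -0.02  1.63  0.02  1.01 -1.07]
```

jog_arm(plan=[[[0.0016, -0.0017, 0.04, 0, 0, 0], [0.0016, -0.0017, 0.08, 0, 0, 0], [0.0016, -0.0017, 0.12, 0, 0, 0], [0.0016, -0.0017, 0.15, 0, 0, 0], [0.0016, -0.0017, 0.17, 0, 0, 0], [0.0016, -0.0017, 0.178, 0, 0, 0], [0.0016, -0.0017, 0.178, 0, 0, 0]]])

```text
clock: 3.02
position: [0.5646, -0.1875, 0.0934]
orientation: [[0.971, 0.238, -0.001], [0.238, -0.971, -0.0], [-0.001, 0.0, -1.0]]
contact_force: [0.1, -0.4, 1.1]
opening: 0.0852
gripper_force: 0.0
```

jog_arm(plan=[[[0, 0, 0, 0, 0, 0], [0, 0, 0, 0, 0, 0], [0, 0, 0, 0, 0, 0], [0, 0, 0, 0, 0, 0], [0, 0, 0, 0, 0, 0], [0, 0, 0, 0, 0, 0]]], jaw=0.02)

```text
clock: 3.78
position: [0.5655, -0.1864, 0.0935]
orientation: [[0.971, 0.24, 0.001], [0.24, -0.971, -0.0], [0.001, 0.0, -1.0]]
contact_force: [0.4, 0.5, 1.7]
opening: 0.0334
gripper_force: 59.4
```

```bash
python3 - <<'E'
from h import *
s=viewer.camera('scene');t=viewer.camera('top')
cv2.imwrite('pics/g1.png',np.hstack([crop(s,250,120,100,100,4),crop(t,260,150,100,100,4)]))
E
```

```text
(no output)
```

View pics/g1.png

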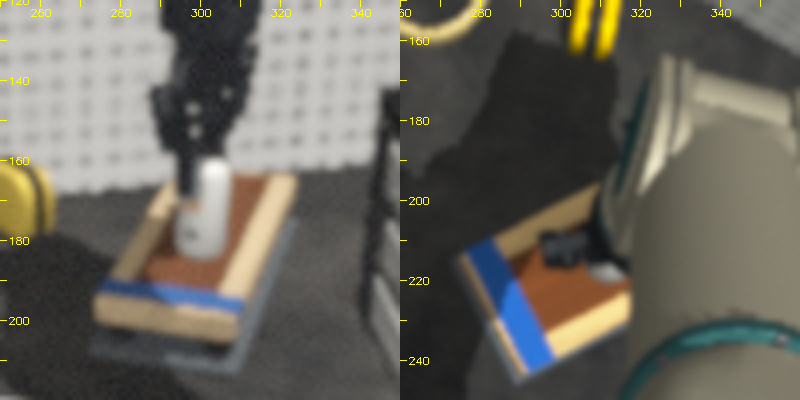

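Bottle gripped, but in the scene view the near finger (about 297) covers only its left side; the body spans 295–307 and leans a little. I'll check how far off-centre it sits.

Run:
```python
from h import *
s=viewer.camera('scene');t=viewer.camera('top')
P=np.array([.5655,-.1864,0])
for z in(.05,.07,.09,.112,.126): print(z,proj(s,P+[0,0,z]),proj(t,P+[0,0,z]))
print(proj(s,P+[.02,0,.09]),-cal(s)[2].T@cal(s)[3])
print('tip z=.159 top',atz(t,(316,211.2),.159), 'bot', atz(t,(312.5,214.5),.05),'scene',atz(s,(299.5,183),.05),atz(s,(301.2,150),.159),atz(s,(300.5,163),.126))
```

```text
0.05 [[298.87289348 180.88630814]] [[311.37311078 214.03550946]]
0.07 [[299.17489835 174.92713047]] [[312.31169045 213.21811503]]
0.09 [[299.48181647 168.8697907 ]] [[313.28302101 212.37207403]]
0.112 [[299.8252439 162.0904515]] [[314.39139109 211.40651532]]
0.126 [[300.04703426 157.71144195]] [[315.11957866 210.77206359]]
[[294.45781435 166.91770272]] [-0.0771616   0.58700079  0.53898816]
tip z=.159 top [ 0.56001587 -0.18391767  0.159     ] bot [ 0.56418531 -0.18977443  0.05      ] scene [ 0.55468302 -0.17680729  0.05      ] [ 0.54954572 -0.17057453  0.159     ] [ 0.5387704  -0.15742222  0.126     ]
```

jog_arm(plan=[[[0, 0, -0.02, 0, 0, 0], [0, 0, -0.05, 0, 0, 0], [0, 0, -0.08, 0, 0, 0], [0, 0, -0.1, 0, 0, 0], [0, 0, -0.1, 0, 0, 0]]])

```text
clock: 4.6
position: [0.5659, -0.1868, 0.1945]
orientation: [[0.971, 0.239, 0.002], [0.239, -0.971, -0.001], [0.002, 0.001, -1.0]]
contact_force: [0.1, 0.2, -0.5]
opening: 0.0336
gripper_force: 59.7
```

```bash
python3 go.py .504 .097 .15 .242;  python3 - <<'E'
from h import *
s=viewer.camera('scene');t=viewer.camera('top')
cv2.imwrite('pics/g2.png',np.hstack([crop(s,250,100,100,100,4),crop(t,260,150,100,100,4)]))
E
```

```text
4.6 pos [ 0.5659 -0.1868  0.1945] d [ 0.0077 -0.2904  0.0441] rot [ 0.0015 -0.0022 -0.0005] F [ 0.1  0.2 -0.5] open 0.0336 q [ 0.29  0.59 -0.03  1.72  0.02  0.83 -1.08]
```

View pics/g2.png

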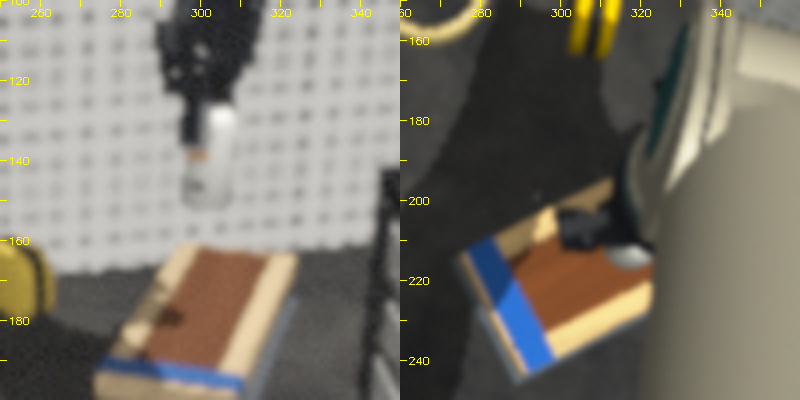

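The bottle hangs upright in the grip, body at (295–308, 125–152). I'll move it to the plate.

jog_arm(plan=[[[0.001, -0.05, 0, 0, 0, 0], [0.003, -0.1, 0, 0, 0, 0], [0.004, -0.15, 0.01, 0, 0, 0], [0.006, -0.2, 0.02, 0, 0, 0], [0.007, -0.25, 0.03, 0, 0, 0], [0.0077, -0.28, 0.044, 0, 0, 0], [0.0077, -0.2904, 0.06, 0, 0, 0], [0.0077, -0.2904, 0.09, 0, 0, 0], [0.0077, -0.2904, 0.115, 0, 0, 0], [0.0077, -0.2904, 0.125, 0, 0, 0], [0.0077, -0.2904, 0.125, 0, 0, 0], [0.0077, -0.2904, 0.125, 0, 0, 0]]])

```text
clock: 6.2
position: [0.5036, 0.0974, 0.0689]
orientation: [[0.971, 0.239, 0.001], [0.239, -0.971, 0.0], [0.001, 0.0, -1.0]]
contact_force: [1.1, 0.3, -0.4]
opening: 0.0333
gripper_force: 59.8
```

```bash
python3 go.py .504 .097 .052 .242;  python3 - <<'E'
from h import *
s=viewer.camera('scene');t=viewer.camera('top')
cv2.imwrite('pics/g3.png',np.hstack([crop(s,190,170,100,100,4),crop(t,170,180,100,100,4)]))
E
```

```text
6.2 pos [0.5036 0.0974 0.0689] d [0.0002 0.0005 0.0169] rot [ 0.     -0.001  -0.0004] F [ 1.1  0.3 -0.4] open 0.0333 q [-0.24  0.69 -0.01  2.03  0.02  0.42 -1.59]
```

View pics/g3.png

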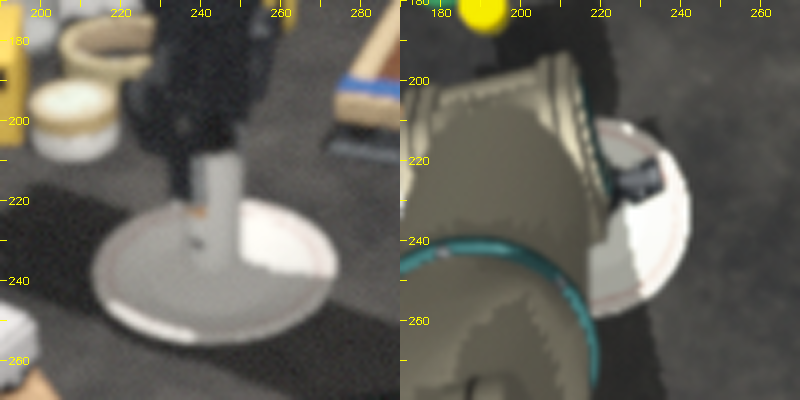

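The bottle is over the middle of the plate: underside about (243,237), plate centre (244,237). Lower it gently.

jog_arm(plan=[[[0, 0, 0.005, 0, 0, 0], [0, 0, 0.01, 0, 0, 0], [0, 0, 0.014, 0, 0, 0], [0, 0, 0.016, 0, 0, 0], [0, 0, 0.0165, 0, 0, 0], [0, 0, 0.0165, 0, 0, 0], [0, 0, 0.0165, 0, 0, 0]]])

```text
clock: 7.18
position: [0.5034, 0.0975, 0.0531]
orientation: [[0.971, 0.239, 0.001], [0.239, -0.971, 0.0], [0.001, -0.0, -1.0]]
contact_force: [-2.3, -0.3, 15.3]
opening: 0.0336
gripper_force: 61.4
```

jog_arm(plan=[[[0, 0, -0.0008, 0, 0, 0], [0, 0, -0.0012, 0, 0, 0], [0, 0, -0.0012, 0, 0, 0]]])

```text
clock: 7.55
position: [0.5032, 0.0974, 0.0532]
orientation: [[0.971, 0.239, 0.0], [0.239, -0.971, 0.0], [0.0, 0.0, -1.0]]
contact_force: [-1.8, 0.1, 6.2]
opening: 0.0333
gripper_force: 60.5
```

jog_arm(plan=[[[0, 0, 0, 0, 0, 0], [0, 0, 0, 0, 0, 0], [0, 0, 0, 0, 0, 0], [0, 0, 0, 0, 0, 0], [0, 0, 0, 0, 0, 0]]], jaw=0.085)

```text
clock: 8.18
position: [0.5032, 0.0974, 0.053]
orientation: [[0.971, 0.239, -0.0], [0.239, -0.971, -0.0], [-0.0, -0.0, -1.0]]
contact_force: [-0.2, 0.3, 0.7]
opening: 0.0852
gripper_force: 0.0
```

jog_arm(plan=[[[0, 0, -0.02, 0, 0, 0], [0, 0, -0.05, 0, 0, 0], [0, 0, -0.09, 0, 0, 0], [0, 0, -0.13, 0, 0, 0], [0, 0, -0.15, 0, 0, 0], [0, 0, -0.15, 0, 0, 0]]])

```text
clock: 8.93
position: [0.5042, 0.0976, 0.2045]
orientation: [[0.971, 0.239, 0.004], [0.239, -0.971, 0.001], [0.004, 0.0, -1.0]]
contact_force: [0.2, 0.6, -0.7]
opening: 0.0852
gripper_force: 0.0
```

```bash
python3 go.py .524 .275 .2 .28
```

```text
8.93 pos [0.5042 0.0976 0.2045] d [ 0.0617 -0.1675  0.0047] rot [ 0.0001 -0.0036 -0.0383] F [ 0.2  0.6 -0.7] open 0.0852 q [-0.24  0.47 -0.01  1.93  0.01  0.74 -1.58]
```

Units first: turns go in shares of pi rad. So -0.038 rad / 3.1416 = -0.0121.

jog_arm(plan=[[[0.02, -0.05, 0, 0, 0, -0.0032], [0.04, -0.1, 0, 0, 0, -0.0095], [0.055, -0.15, 0, 0, -0.001, -0.0121], [0.0617, -0.1675, 0.005, 0, -0.001, -0.0121], [0.0617, -0.1675, 0.005, 0, -0.001, -0.0121], [0.0617, -0.1675, 0.005, 0, -0.001, -0.0121]]])

```text
clock: 9.68
position: [0.5229, 0.2721, 0.1973]
orientation: [[0.962, 0.274, -0.004], [0.274, -0.962, -0.003], [-0.005, 0.002, -1.0]]
contact_force: [0.6, 0.3, -0.5]
opening: 0.0853
gripper_force: 0.0
```

```bash
python3 go.py .524 .275 .073 .28
```

Run:
```python
from h import *
s=viewer.camera('scene');t=viewer.camera('top')
cv2.imwrite('pics/g4.png',np.hstack([crop(s,130,180,130,120,4)[:,:500],crop(t,128,190,75,120,4)]))
P=[.524,.275,0]
for z in(.057,.085,.112): print(z,proj(s,P+np.r_[0,0,z]))
```

```text
9.68 pos [0.5229 0.2721 0.1973] d [ 0.0024 -0.0027  0.1243] rot [ 0.002   0.0048 -0.0026] F [ 0.6  0.3 -0.5] open 0.0853 q [-0.52  0.58 -0.02  1.72  0.02  0.84 -1.84]
0.057 [[174.36483744 248.25393285]]
0.085 [[172.96098151 237.65804241]]
0.112 [[171.56433907 227.11346632]]
```

View pics/g4.png

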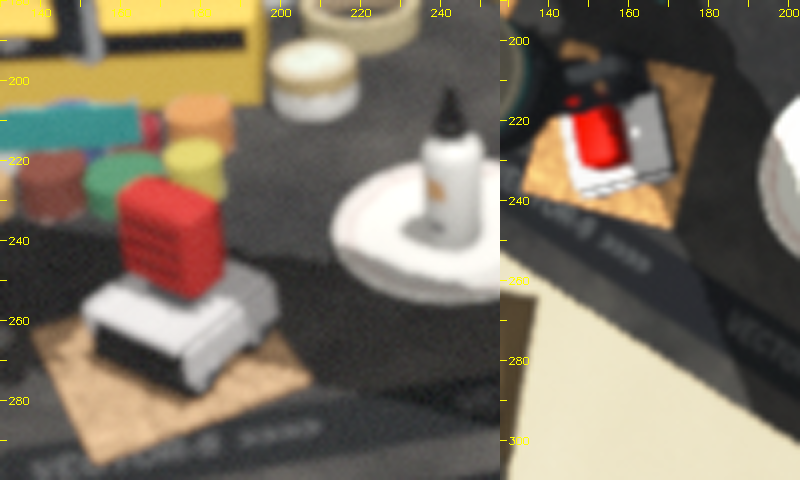

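The bottle stands upright on the plate with its base at (240,240). The roller is on the pad with its grip at (172,240). I'll check where the fingers should appear in the top view.

Run:
```python
from h import *
s=viewer.camera('scene');t=viewer.camera('top')
o=readout.observe();R=np.array(o['orientation']);p=np.array(o['position'])
for y in(-.05,0,.05): 
  for z in(-.013,-.06): print(y,z,proj(t,p+R@[0,y,z]),proj(s,p+R@[0,y,z]))
P=[.524,.275]
a=.28;Rr=np.array([[np.cos(a),-np.sin(a)],[np.sin(a),np.cos(a)]])
print('grip top corners',[proj(t,np.r_[P+Rr@np.array([i*.027,j*.015]),.112])[0].round(1) for i in(-1,1) for j in(-1,1)])
print('frame corners',[proj(t,np.r_[P+Rr@np.array([i*.04,j*.038]),.047])[0].round(1) for i in(-1,1) for j in(-1,1)])
```

```text
-0.05 -0.013 [[122.18899676 223.00954277]] [[148.50062991 195.40851785]]
-0.05 -0.06 [[115.72490355 221.0826724 ]] [[144.86568409 172.88790821]]
0 -0.013 [[140.97533371 218.24365936]] [[167.00814715 185.1440453 ]]
0 -0.06 [[135.39179434 216.09142864]] [[164.11948136 163.52857193]]
0.05 -0.013 [[159.81931693 213.46385972]] [[183.68088743 175.89793215]]
0.05 -0.06 [[155.12980107 211.0846932 ]] [[181.41042607 155.12443679]]
grip top corners [array([157.7, 229.8]), array([147.4, 232.5]), array([153.7, 211.3]), array([143.5, 214. ])]
frame corners [array([171.6, 233.9]), array([146.8, 240.3]), array([165.9, 208. ]), array([141.4, 214.3])]
```

To row units: 0.004 rad / 3.1416 = 0.0013.

jog_arm(plan=[[[0.002, -0.002, 0.03, 0.0006, 0.0013, 0], [0.002, -0.002, 0.07, 0.0006, 0.0013, 0], [0.002, -0.002, 0.1, 0.0006, 0.0013, 0], [0.002, -0.002, 0.115, 0.0006, 0.0013, 0], [0.002, -0.002, 0.122, 0.0006, 0.0013, 0], [0.002, -0.002, 0.122, 0.0006, 0.0013, 0], [0.002, -0.002, 0.122, 0.0006, 0.0013, 0]]])

```text
clock: 10.75
position: [0.5247, 0.2775, 0.0771]
orientation: [[0.961, 0.276, 0.002], [0.276, -0.961, 0.003], [0.003, -0.003, -1.0]]
contact_force: [0.4, 0.9, -0.3]
opening: 0.0849
gripper_force: 0.0
```

jog_arm(plan=[[[0, 0, 0, 0, 0, 0], [0, 0, 0, 0, 0, 0], [0, 0, 0, 0, 0, 0], [0, 0, 0, 0, 0, 0], [0, 0, 0, 0, 0, 0], [0, 0, 0, 0, 0, 0]]], jaw=0.015)

```text
clock: 11.5
position: [0.5241, 0.2773, 0.0763]
orientation: [[0.961, 0.276, 0.001], [0.276, -0.961, 0.002], [0.001, -0.002, -1.0]]
contact_force: [-0.3, -0.6, 5.7]
opening: 0.0295
gripper_force: 59.3
```

```bash
python3 go.py .524 .275 .2 .28
```

```text
11.5 pos [0.5241 0.2773 0.0763] d [-0.0005  0.0019 -0.1237] rot [-0.0021 -0.0014 -0.0003] F [-0.3 -0.6  5.7] open 0.0295 q [-0.52  0.75 -0.02  1.81  0.02  0.58 -1.84]
```

jog_arm(plan=[[[0, 0, -0.01, 0, 0, 0], [0, 0, -0.04, 0, 0, 0], [0, 0, -0.08, 0, 0, 0], [0, 0, -0.12, 0, 0, 0], [0, 0, -0.15, 0, 0, 0], [0, 0, -0.16, 0, 0, 0], [0, 0, -0.16, 0, 0, 0]]])

```text
clock: 12.38
position: [0.5237, 0.2766, 0.2357]
orientation: [[0.961, 0.276, 0.0], [0.276, -0.961, 0.002], [0.001, -0.002, -1.0]]
contact_force: [0.3, -1.4, -4.6]
opening: 0.0294
gripper_force: 59.8
```

```bash
python3 go.py .5354 -.129 .23 .4957
```

```text
12.38 pos [0.5237 0.2766 0.2357] d [-0.1008  0.3931  0.0049] rot [-0.0018 -0.0009 -0.2158] F [ 0.3 -1.4 -4.6] open 0.0294 q [-0.52  0.54 -0.02  1.68  0.01  0.92 -1.84]
```

To row units: -0.216 rad / 3.1416 = -0.0688.

jog_arm(plan=[[[-0.01, 0.03, 0, 0, 0, -0.0064], [-0.02, 0.07, 0, 0, 0, -0.0127], [-0.03, 0.11, 0, 0, 0, -0.0223], [-0.04, 0.155, 0, 0, 0, -0.0318], [-0.05, 0.2, 0, 0, 0, -0.0414], [-0.06, 0.245, 0, 0, 0, -0.0509], [-0.075, 0.29, 0, 0, 0, -0.0605], [-0.085, 0.33, 0, 0, 0, -0.0668], [-0.095, 0.37, 0, -0.0006, -0.0003, -0.0688], [-0.1008, 0.3931, 0, -0.0006, -0.0003, -0.0688], [-0.1008, 0.3931, 0.03, -0.0006, -0.0003, -0.0688], [-0.1008, 0.3931, 0.06, -0.0006, -0.0003, -0.0688], [-0.1008, 0.3931, 0.07, -0.0006, -0.0003, -0.0688], [-0.1008, 0.3931, 0.07, -0.0006, -0.0003, -0.0688], [-0.1008, 0.3931, 0.07, -0.0006, -0.0003, -0.0688]]])

```text
clock: 14.25
position: [0.5363, -0.1287, 0.1658]
orientation: [[0.88, 0.476, 0.002], [0.476, -0.88, -0.0], [0.001, 0.001, -1.0]]
contact_force: [0.2, -1.7, -3.1]
opening: 0.0294
gripper_force: 60.0
```

```bash
python3 go.py .5354 -.129 .135 .4957
```

Run:
```python
from h import *
s=viewer.camera('scene');t=viewer.camera('top')
cv2.imwrite('pics/g5.png',np.hstack([crop(s,240,130,100,90,4),crop(t,255,165,100,90,4)]))
p=np.array(readout.observe()['position']);z=p[2]-.0713;a=.4957;c,n=np.cos(a),np.sin(a);print(p,z)
for i,j,k in((1,1,.042),(-1,1,.042),(1,1,.02),(-1,1,.02)):
    P=[p[0]+c*i*.04-n*j*.038,p[1]+n*i*.04+c*j*.038,z+k];print(i,j,k,proj(s,P)[0].round(1),proj(t,P)[0].round(1))
for i in(-1,1):
    P=[p[0]+c*i*.034-n*.022,p[1]+n*i*.034+c*.022,z];print('wheel',proj(s,P)[0].round(1),proj(t,P)[0].round(1))
```

```text
14.25 pos [ 0.5363 -0.1287  0.1658] d [-0.001  -0.0002  0.0308] rot [ 0.0011 -0.0014  0.0003] F [ 0.2 -1.7 -3.1] open 0.0294 q [ 0.22  0.57 -0.05  1.86  0.04  0.71 -0.93]
[ 0.53639276 -0.12876037  0.1661371 ] 0.09483709526733258
1 1 0.042 [277. 166.] [275.8 213.6]
-1 1 0.042 [306.  169.6] [289.3 239.6]
1 1 0.02 [276.9 173.3] [275.5 214.6]
-1 1 0.02 [305.5 177.1] [288.7 240.1]
wheel [304.2 181. ] [292.1 236. ]
wheel [280.4 177.7] [281.1 214.7]
```

View pics/g5.png

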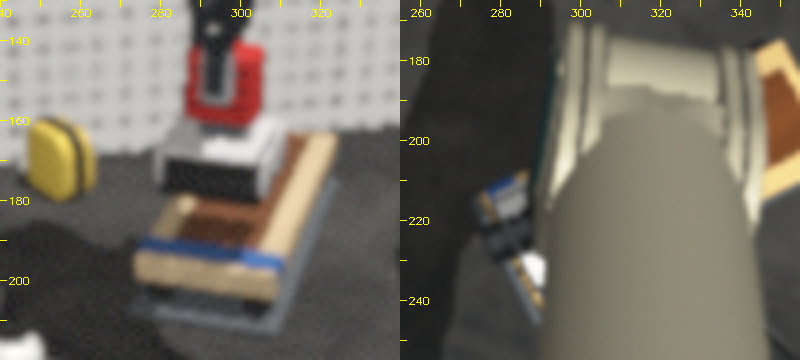

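Scene view: the roller is held over the blue-band end, aligned, with its frame front from 279 to 307 against a predicted 277–306, so it may sit a few mm off in x. I'll quantify that from the grip's red extents.

Run:
```python
from h import *
s=viewer.camera('scene');i0=dict(s);i0['frame']=cv2.imread('pics/scene0.png')
def box(c,w):
    x,y,W,H=w;f=c['frame'][y:y+H,x:x+W].astype(int);m=(f[...,2]-np.maximum(f[...,1],f[...,0])>60)
    k=m.sum(0);j=m.sum(1);return x+np.flatnonzero(k>2)[[0,-1]]+[0,1],y+np.flatnonzero(j>2)[[0,-1]]+[0,1]
def mod(x,y,z,a,hx=.027,hy=.015,zs=(.052,.107)):
    c,n=np.cos(a),np.sin(a)
    q=proj(s,[[x+c*i*hx-n*j*hy,y+n*i*hx+c*j*hy,z+k] for i in(-1,1) for j in(-1,1) for k in zs]);return q.min(0).round(1),q.max(0).round(1)
print('init',box(i0,(150,215,45,45)),mod(.5245,.2755,.005,.28),mod(.5241,.2773,.005,.28))
p=np.array(readout.observe()['position']);z=p[2]-.0713
for e in(0,-.005): print('now',e,box(s,(275,130,45,40)),mod(p[0]+e*.88,p[1]+e*.475,z,.4957))
def blue(f):
    f=f[180:212,265:320].astype(int);m=(f[...,0]-f[...,2]>50);r,c=np.nonzero(m);return c.min()+265,c.max()+266,c.mean()+265.5
print('blue',blue(s['frame']),blue(i0['frame']))
```

```text
init (array([160, 186]), array([224, 254])) (array([156.8, 220.4]), array([188.1, 255.8])) (array([156.1, 220.8]), array([187.5, 256.3]))
now 0 (array([287, 306]), array([141, 161])) (array([283.9, 137.6]), array([306.6, 162.4]))
now -0.005 (array([287, 306]), array([141, 161])) (array([285.7, 137.8]), array([308.4, 162.6]))
blue (np.int64(277), np.int64(310), np.float64(296.6166666666667)) (np.int64(275), np.int64(311), np.float64(293.06310679611653))
```

To row units: -0.001 rad / 3.1416 = -0.0003.

jog_arm(plan=[[[0.0015, -0.003, 0.02, 0.0003, -0.0003, 0], [0.0015, -0.003, 0.035, 0.0003, -0.0003, 0], [0.0015, -0.003, 0.045, 0.0003, -0.0003, 0], [0.0015, -0.003, 0.05, 0.0003, -0.0003, 0], [0.0015, -0.003, 0.053, 0.0003, -0.0003, 0], [0.0015, -0.003, 0.056, 0.0003, -0.0003, 0], [0.0015, -0.003, 0.056, 0.0003, -0.0003, 0], [0.0015, -0.003, 0.056, 0.0003, -0.0003, 0]]])

```text
clock: 15.4
position: [0.5357, -0.126, 0.1103]
orientation: [[0.88, 0.475, -0.0], [0.475, -0.88, -0.0], [-0.0, 0.0, -1.0]]
contact_force: [-2.3, -0.8, 7.0]
opening: 0.0294
gripper_force: 61.5
```

```bash
python3 go.py .486 .08 .1093 .4957
```

```text
15.4 pos [ 0.5357 -0.126   0.1103] d [ 0.0542 -0.2049  0.0009] rot [ 0.0003  0.0005 -0.0004] F [-2.3 -0.8  7. ] open 0.0294 q [ 0.21  0.65 -0.04  1.91  0.05  0.58 -0.94]
```

jog_arm(plan=[[[0, 0, 0.001, 0, 0, 0], [0, 0.003, 0.001, 0, 0, 0], [0, 0.01, 0.001, 0, 0, 0], [0, 0.018, 0.001, 0, 0, 0], [0, 0.026, 0.001, 0, 0, 0], [0, 0.034, 0.001, 0, 0, 0], [0, 0.042, 0.001, 0, 0, 0], [0, 0.05, 0.001, 0, 0, 0]]])

```text
clock: 16.4
position: [0.5592, -0.1704, 0.1095]
orientation: [[0.88, 0.475, -0.001], [0.475, -0.88, -0.001], [-0.001, 0.0, -1.0]]
contact_force: [-3.7, -0.1, 9.3]
opening: 0.0293
gripper_force: 61.6
```

```bash
python3 go.py .536 -.126 .1093 .4957
```

```text
16.4 pos [ 0.5592 -0.1704  0.1095] d [ 0.0007 -0.0501  0.0001] rot [ 0.0002  0.001  -0.0005] F [-3.7 -0.1  9.3] open 0.0293 q [ 0.28  0.69 -0.05  1.81  0.06  0.64 -0.88]
```

jog_arm(plan=[[[0, 0.008, 0, 0, 0, 0], [0, 0.017, 0, 0, 0, 0], [0, 0.026, 0, 0, 0, 0], [0, 0.035, 0, 0, 0, 0], [0, 0.044, 0, 0, 0, 0], [0, 0.053, 0, 0, 0, 0], [0, 0.062, 0, 0, 0, 0], [0, 0.071, 0, 0, 0, 0]]])

```text
clock: 17.4
position: [0.5926, -0.2333, 0.1095]
orientation: [[0.88, 0.475, -0.001], [0.475, -0.88, -0.001], [-0.002, 0.0, -1.0]]
contact_force: [-3.9, -0.9, 9.2]
opening: 0.0294
gripper_force: 61.5
```

```bash
python3 go.py .536 -.126 .1093 .4957
```

```text
17.4 pos [ 0.5926 -0.2333  0.1095] d [ 0.0012 -0.1213  0.0002] rot [ 0.0004  0.0019 -0.0005] F [-3.9 -0.9  9.2] open 0.0294 q [ 0.37  0.75 -0.06  1.66  0.06  0.73 -0.8 ]
```

jog_arm(plan=[[[0, 0.009, 0, 0, 0, 0], [0, 0.018, 0, 0, 0, 0], [0, 0.027, 0, 0, 0, 0], [0, 0.036, 0, 0, 0, 0], [0, 0.045, 0, 0, 0, 0], [0, 0.054, 0, 0, 0, 0], [0, 0.063, 0, 0, 0, 0], [0, 0.072, 0, 0, 0, 0], [0, 0.08, 0, 0, 0, 0], [0, 0.084, 0, 0, 0, 0], [0, 0.084, 0, 0, 0, 0]]])

```text
clock: 18.77
position: [0.6326, -0.3088, 0.1099]
orientation: [[0.88, 0.474, -0.001], [0.474, -0.88, -0.004], [-0.002, 0.003, -1.0]]
contact_force: [-2.9, -3.4, 8.5]
opening: 0.0294
gripper_force: 61.5
```

```bash
python3 go.py .536 -.126 .1093 .4957
```

```text
18.77 pos [ 0.6326 -0.3088  0.1099] d [ 0.0017 -0.2067 -0.    ] rot [ 0.0028  0.0022 -0.0013] F [-2.9 -3.4  8.5] open 0.0294 q [ 0.45  0.84 -0.06  1.45  0.07  0.86 -0.72]
```

jog_arm(plan=[[[0, 0, -0.008, 0, 0, 0], [0, 0, -0.02, 0, 0, 0], [0, 0, -0.05, 0, 0, 0], [0, 0, -0.09, 0, 0, 0], [0, 0, -0.12, 0, 0, 0], [0, 0, -0.125, 0, 0, 0], [0, 0, -0.125, 0, 0, 0]]])

```text
clock: 19.65
position: [0.6329, -0.3049, 0.232]
orientation: [[0.879, 0.476, -0.002], [0.476, -0.879, 0.002], [-0.001, -0.002, -1.0]]
contact_force: [-0.2, -0.4, -4.4]
opening: 0.0292
gripper_force: 60.2
```

```bash
python3 go.py .528 .281 .235 .28
```

```text
19.65 pos [ 0.6329 -0.3049  0.232 ] d [ 0.1868 -0.5651 -0.0019] rot [-0.0022  0.0014  0.2164] F [-0.2 -0.4 -4.4] open 0.0292 q [ 0.45  0.71 -0.07  1.34  0.05  1.09 -0.71]
```

Units first: turns go in shares of pi rad. So 0.216 rad / 3.1416 = 0.0688.

jog_arm(plan=[[[0.01, -0.03, 0, 0, 0, 0], [0.025, -0.075, 0, 0, 0, 0.0064], [0.04, -0.12, 0, 0, 0, 0.0127], [0.055, -0.165, 0, 0, 0, 0.0191], [0.07, -0.21, 0, 0, 0, 0.0255], [0.085, -0.255, 0, 0, 0, 0.0318], [0.1, -0.3, 0, 0, 0, 0.0382], [0.115, -0.345, 0, 0, 0, 0.0446], [0.13, -0.39, 0, 0, 0, 0.0509], [0.145, -0.435, 0, 0, 0, 0.0573], [0.16, -0.48, 0, 0, 0, 0.0637], [0.173, -0.52, 0, 0, 0, 0.0668], [0.182, -0.55, 0, -0.0006, 0.0003, 0.0688], [0.1868, -0.565, 0, -0.0006, 0.0003, 0.0688], [0.1868, -0.565, 0.03, -0.0006, 0.0003, 0.0688], [0.1868, -0.565, 0.07, -0.0006, 0.0003, 0.0688], [0.1868, -0.565, 0.1, -0.0006, 0.0003, 0.0688], [0.1868, -0.565, 0.12, -0.0006, 0.0003, 0.0688], [0.1868, -0.565, 0.13, -0.0006, 0.0003, 0.0688], [0.1868, -0.565, 0.13, -0.0006, 0.0003, 0.0688]]])

```text
clock: 22.15
position: [0.5283, 0.2793, 0.1025]
orientation: [[0.961, 0.275, -0.001], [0.275, -0.961, -0.002], [-0.002, 0.002, -1.0]]
contact_force: [0.1, 0.2, -3.2]
opening: 0.0296
gripper_force: 60.4
```

```bash
python3 go.py .528 .281 .0763 .28
```

Run:
```python
from h import *
s=viewer.camera('scene');t=viewer.camera('top')
cv2.imwrite('pics/g6.png',np.hstack([crop(s,125,190,130,110,4)[:,:500],crop(t,128,190,75,110,4)]))
```

```text
22.15 pos [0.5283 0.2793 0.1025] d [ 0.0002 -0.0018  0.0262] rot [ 0.002   0.0015 -0.001 ] F [ 0.1  0.2 -3.2] open 0.0296 q [-0.52  0.72 -0.03  1.78  0.03  0.65 -1.86]
```

View pics/g6.png

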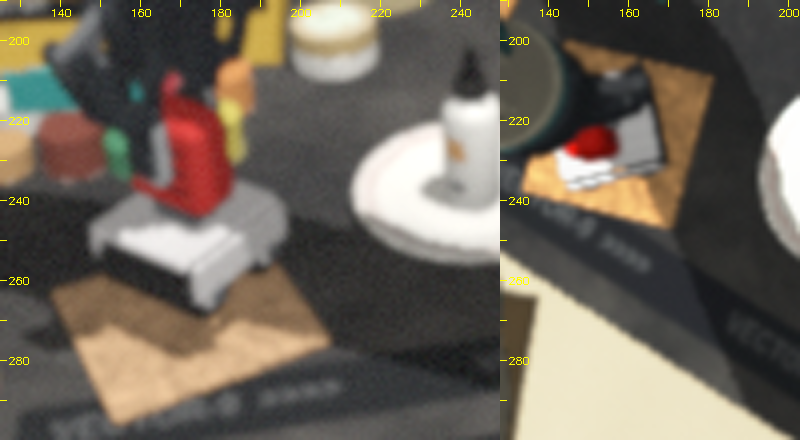

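The roller hangs level about 26 mm over the pad, which has corners at (138,263), (154,296) and (207,276). The bottle stands on the plate at (242,240). Lower the roller onto the pad.

To row units: 0.002 rad / 3.1416 = 0.0006.

jog_arm(plan=[[[0, -0.001, 0.008, 0.0006, 0.0003, 0], [0, -0.001, 0.016, 0.0006, 0.0003, 0], [0, -0.001, 0.021, 0.0006, 0.0003, 0], [0, -0.001, 0.024, 0.0006, 0.0003, 0], [0, -0.001, 0.0255, 0.0006, 0.0003, 0], [0, -0.001, 0.0255, 0.0006, 0.0003, 0], [0, -0.001, 0.0255, 0.0006, 0.0003, 0]]])

```text
clock: 23.12
position: [0.5285, 0.2812, 0.078]
orientation: [[0.961, 0.276, 0.001], [0.276, -0.961, 0.001], [0.002, -0.001, -1.0]]
contact_force: [0.8, -0.1, -3.5]
opening: 0.029
gripper_force: 60.5
```

jog_arm(plan=[[[0, 0, 0.001, 0, 0, 0], [0, 0, 0.0018, 0, 0, 0], [0, 0, 0.0018, 0, 0, 0], [0, 0, 0.0018, 0, 0, 0]]])

```text
clock: 23.62
position: [0.5284, 0.2812, 0.0764]
orientation: [[0.961, 0.276, 0.001], [0.276, -0.961, 0.001], [0.002, -0.001, -1.0]]
contact_force: [-1.2, -0.3, 3.0]
opening: 0.0294
gripper_force: 61.1
```

Contact: the force went from -3.5 N to +3 N at the same height as at pick-up. Release and retreat upward.

jog_arm(plan=[[[0, 0, 0, 0, 0, 0], [0, 0, 0, 0, 0, 0], [0, 0, 0, 0, 0, 0], [0, 0, 0, 0, 0, 0], [0, 0, 0, 0, 0, 0]]], jaw=0.085)

```text
clock: 24.25
position: [0.5283, 0.2811, 0.076]
orientation: [[0.961, 0.276, 0.001], [0.276, -0.961, 0.001], [0.001, -0.001, -1.0]]
contact_force: [0.4, 0.9, 0.3]
opening: 0.0849
gripper_force: 0.0
```

jog_arm(plan=[[[0, 0, -0.02, 0, 0, 0], [0, 0, -0.06, 0, 0, 0], [0, 0, -0.11, 0, 0, 0], [0, 0, -0.16, 0, 0, 0], [0, 0, -0.18, 0, 0, 0], [0, 0.05, -0.18, 0, 0, 0], [0, 0.1, -0.18, 0, 0, 0], [0, 0.15, -0.18, 0, 0, 0], [0, 0.2, -0.18, 0, 0, 0], [0, 0.24, -0.18, 0, 0, 0], [0, 0.26, -0.18, 0, 0, 0], [0, 0.26, -0.18, 0, 0, 0], [0, 0.26, -0.18, 0, 0, 0]]])

```text
clock: 25.88
position: [0.5995, 0.0337, 0.2557]
orientation: [[0.96, 0.279, 0.0], [0.279, -0.96, 0.003], [0.001, -0.003, -1.0]]
contact_force: [-0.4, 0.5, 0.5]
opening: 0.0853
gripper_force: 0.0
```

Run:
```python
from h import *
s=viewer.camera('scene');t=viewer.camera('top')
cv2.imwrite('pics/g7.png',np.hstack([crop(s,85,120,260,180,2)[:,:520],crop(t,110,180,130,180,2)]))
```

```text
(no output)
```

View pics/g7.png

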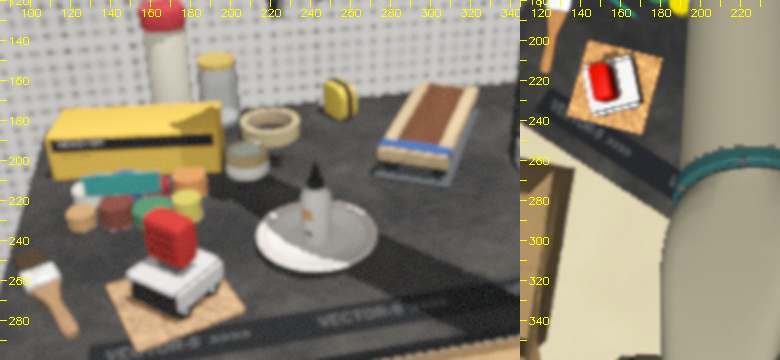

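The roller stands on its wheels on the pad with its grip at (170,238). The bottle is upright on the plate at (242,232), and the bed is clear. The bystanders in view are where they were. Handing in.

```bash
python3 -c "
from bench import bot, viewer, readout
print(bot.sign_off())"
```

```text
the job is handed in; nothing more can be done
None
```

I handed the job in after about 26 s: the bottle is upright on the plate, the strip was rolled from the blue band to the other end with the bed pressed about 11–12 mm at each reading, and the roller is back on its wheels on the cork pad. `sign_off` returned no verdict, and the last picture did not show the pliers.

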